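# Open the parts crib's gate and hold it wide

### The arm

A 7-joint arm with a two-finger parallel gripper is mounted at the origin on the work surface. World frame = base frame: x ahead of the robot, y to its left, z up, the work surface at z = 0. Lengths are in mm, angles in rad, forces in N, time in s.
With the tool pointing down it reaches from about 400 to 875 mm from the base axis. Payload 4.4 kg.
Tool frame: the origin (TCP) lies at the very end of the fingers, on their centre line; the grasp point (between the pads) lies 19 mm behind it; z points along the fingers, y is the line along which they close (so a half turn about z gives the same grasp; the last joint's range is limited). The gripper opens to 85 mm and grips with 20 to 120 N. Pads are 22 mm wide; open, the fingers measure 114 mm over their backs; the gripper's body (76 mm by 85 mm) begins 54 mm behind the grasp point. The pads swing forward as they close: fully open they stand 13 mm farther back than shut.
Start: joints at [1.128, 0.628, 0.038, 1.517, -0.027, 0.996, -0.02], TCP at [239.193, -604.404, 231.313] pointing down, gripper open.
Joint ranges: [-3.06, 3.06], [-0.37, 2.12], [-1.25, 1.32], [0.18, 2.47], [-1.1, 4.24], [0.23, 1.98], [-2.94, 2.94]. Speed limits (rad/s): [2.57, 2.57, 3.14, 3.14, 3.14, 3.14, 3.14].

### API

Orientations are given as [roll, pitch, yaw] about the fixed x, y, z axes, in that order (R = Rz(yaw) Ry(pitch) Rx(roll)).
In Python, from cell import monitor, viewer, workorder gives the robot as it stands.
- The arm moves only by the tool arm_command, never from a script. Its argument "series" is one flat list of numbers, 5 for each row, row after row: the opening in per cent of the stroke, from 0 (shut) to 100 (fully open), then the shift along the tool's x, y, z in cm, then the turn about the tool's z in degrees. In form: [claw, x, y, z, roll, claw, x, y, z, roll, ...]. A call has exactly 5 rows; each row is the pose to reach, as a shift and turn from the pose commanded when the call began, along the tool's axes at that moment; what a row does not reach only later rows make up. A row lasts 1/12 s, in which the tool goes at most 41.7 mm and 7.16 degrees, less where a joint would pass 70% of its speed; a pose out of reach is approached as far as the arm can. A call with a gripper value outside its range is refused whole. The fingers move at their own pace and stop on an object; the grip force is fixed at half the most. Time passes only in rows, so rows that repeat a pose let the fingers close, or fill a call up. It gives the time, the measured TCP pose, the force, the opening and the grip force at its end, in the units of the state.
- monitor.read_state(): the state, without advancing time (a new reading comes with each control period).
- viewer.get_image(name): name is "scene" or "side" or "wrist"; returns (picture, depth): 420x560x3 uint8, red, green, blue; 420x560 float32, mm along the optical axis (not along the pixel's ray), 0 where there is no reading.
- viewer.camera_model(name): a dict with "mtx" (3x3 intrinsics, pixels), "R" (3x3) and "t" (3): a world point X has camera coordinates R X + t. Camera axes: x right, y down, z forward; pixel columns grow to the right and rows downward; lengths in mm; the calibration is good to about 2 mm. A picture is of the moment at which its call begins: read the wrist's pose just before it. camera_model takes no time and is no camera call; for the wrist camera it gives the pose at the moment of the call.
- workorder.finish_job(): hands the job in; it is judged then, once.
The state is a dict: "clock": time; "qpos": joint angles; "qd": joint speeds; "tau": joint torques, N m; "eef_pos": TCP position; "tool_rot": TCP orientation; "force": force on the tool from outside, world axes, zero at the start; "torque": the same for the moment, N m; "width": finger opening in mm; "gripper_force": force on a finger pad.
Only numpy, scipy, OpenCV 4.12 (cv2) and the standard library are available. Lean on these libraries where they do the work, as an engineer would, in place of code of your own. Each camera call takes 0.05 s, during which the arm holds its last target. There are 200 camera calls.

### The job

Clear the seat post out of the gate's way by laying it in both V notches of the wooden cradle, along the cradle, and let it go. Then free the crib's gate: squeeze the catch with the wide tabs fully, after it the catch with the narrow tabs, and swing the gate by its upright pull past the detent to at least a right angle with the crib's front. The gate springs back, so finish while still holding it there, keep the post in its cradle, and leave the hub, the red bin and the wrench where they are.

Things in the scene. Friction and masses are not known exactly. Their poses are not given: they have to be found in the camera images.
- crib: Fixed open-topped wooden box 278 x 280, 100 high, its front a gate. Origin on the bench under the middle of the closed gate; x into the box, y to the gate's hinge, z up. A lintel (top 100 high, x 12 to 64) carries the catches at y +55 and -55, either one at either place. A 6 high steel plate lies before the hinge end (x -49 to 7, y 40 to 105).
- gate (a joint): Gate angle, rad: 0 shut, 1.57 square to the front, stop 1.9. Wooden panel 200 wide, 12 thick, z 16 to 100, hinge upright at crib (0, +100); its free end swings out to crib -x, then to +y (clockwise from above). Both catches' hooks hold its ears (to z 124). A spring (0.11 N m shut, 0.4 wide) pulls it back if let go; a sprung ball is a detent (0.4 to 0.8 rad, about 0.4 N m more).
- gate_pull (a point): On the gate's pull, an upright round steel bar of 16 diameter standing free from 90 to 170 above the bench, on a bracket before the gate. This point: 150 above the bench, 45 before the gate's mid-plane, 130 along the gate from the hinge. Turns with the gate.
- gate_hinge (a point): Point on the gate's upright hinge axis, 100 above the bench.
- catch_wide: Catch with two upright steel tabs 40 wide (along x), 6 thick. Origin under its base plate (46 x 66 x 6) on the lintel, 100 above the bench; axes as the crib's. Tab tops 42 above origin. Fixed tab at y +22, sliding tab at y -22: 50 over the outsides. Pinched together along y, the slider and its hook go to +y; 3 N of friction keeps it where left. Hook 7 to 17 above origin, reaches 55 to -x.
- tab_wide (a joint): Travel in m of the wide catch's sliding tab: 0 latched, 0.016 fully squeezed (34 over the tabs' outsides); the hook is clear of its ear beyond about 0.010.
- squeeze_wide (a point): Point midway between the wide catch's fixed tab and the latched sliding tab, 36 above the catch's origin (6 below the tabs' tops).
- catch_narrow: The catch whose two upright steel tabs are only 16 wide (along x); otherwise the same in every size and behaviour as the wide one.
- tab_narrow (a joint): Travel in m of the narrow catch's sliding tab: 0 latched, 0.016 fully squeezed; clear beyond about 0.010.
- squeeze_narrow (a point): Point midway between the narrow catch's fixed tab and the latched sliding tab, 36 above the catch's origin.
- post: Loose bicycle seat post, 180 long, 0.2 to 0.4 kg, lying on the bench before the gate: a round aluminium tube of 27 diameter (x -90 to 55) with a dark clamp head 35 long, 40 wide, 26 high at its +x end. Origin at its underside below the balance point, x along the tube to the head.
- post_mid (a point): Balance point of the post on the tube's axis, 13.5 above its underside: grip here, across the tube.
- cradle: Fixed wooden cradle: a foot 120 x 70 x 10 with two upright rests, each 8 thick, at x -32 and +32, each with a 90 degree V notch on top, open upward, 47 wide at the mouth (about 79 high), lowest point 55 above the bench. Origin on the bench, x along the line of the notches.
- cradle_seat (a point): Where the tube's axis and balance point lie when the post rests in both notches, midway between the rests: 74 above the bench.
- hub: Bystander: aluminium wheel hub standing on end, 58 diameter, 95 high; origin under it.
- bin: Bystander: open red plastic bin 100 x 80 x 50; origin under its middle.
- wrench: Bystander: steel wrench about 170 long lying on the bench; origin under its middle.

How it is judged (in metres and radians):
On the way, in this order (a step that is already met when the one before it is completed fails the run):
1. the seat post lies in both notches of the cradle, let go, with the gate shut (horizontal distance between post_mid and cradle_seat below 0.028 m and height (world z) of post_mid between 0.066 and 0.082 m and angle between the x axis of post and the x axis of cradle, either way round below 0.15 rad and contact force between post and cradle above 0.5 N and contact force between post and the arm below 0.1 N and linear speed of post below 0.03 m/s and value of joint gate below 0.1 rad), for 0.2 s.
2. the wide catch is squeezed fully while the narrow one is still latched (value of joint tab_wide above 0.0125 m and value of joint tab_narrow below 0.005 m), for 0.1 s.
3. the narrow catch is squeezed fully too, the gate still shut (value of joint tab_narrow above 0.0125 m and value of joint tab_wide above 0.0115 m and value of joint gate below 0.2 rad), for 0.1 s.
4. the gate is swung past its detent (value of joint gate above 0.9 rad), for 0.1 s.
At the end, for the whole second after the job is handed in: The gate stands open by more than 1.45 rad (83 degrees), still, with the fingers on it (contact over 0.8 N) through the last second; the post rests untouched in both notches (axis 66 to 82 mm high, within 28 mm of the seat and 0.15 rad of the cradle's line) (value of joint gate above 1.45 rad and velocity of joint gate between -0.1 and 0.1 rad/s and contact force between gate and the fingers above 0.8 N and horizontal distance between post_mid and cradle_seat below 0.028 m and height (world z) of post_mid between 0.066 and 0.082 m and angle between the x axis of post and the x axis of cradle, either way round below 0.15 rad and contact force between post and cradle above 0.5 N and contact force between post and the arm below 0.1 N and linear speed of post below 0.03 m/s); the arm keeps its last pose, push and grip.
It fails at once if the hub is moved by more than 40 mm (distance of hub from where it was at the start of the episode above 0.04 m).
It fails at once if the red bin is moved by more than 40 mm (distance of bin from where it was at the start of the episode above 0.04 m).
It fails at once if the wrench is moved by more than 40 mm (distance of wrench from where it was at the start of the episode above 0.04 m).
It also fails if it takes over 72 s, if anything falls off the work surface, if the arm or the gripper's body presses on something with over 40 N, if the wrist force passes 120 N, or if a joint passes its speed limit or range.

## Working session

There is one attempt and no reset: what is moved stays moved. The work goes in short steps, Python scripts to look and compute and a tool call to move; the robot and the scene stay as the last step left them, time stands still between calls to the robot, and variables do not carry over. Pictures are saved under pics/ and viewed, at most 10 in all, crops included, and the job is handed in when it is done.

Besides the shell and the picture viewer there is one more tool, called after "Call:" by a JSON object that holds its "fn" and its "kwargs", one argument or row to a line. arm_command: Moves the arm, as the interface text tells. Its arguments: {"type":"object","properties":{"series":{"type":"array","items":{"type":"number"}}},"required":["series"]}

```bash
mkdir -p pics
cat > h.py <<'E'
import numpy as np, cv2
from cell import monitor, viewer, workorder
def shot(n,name):
    im,d=viewer.get_image(n); m=viewer.camera_model(n)
    cv2.imwrite(f'pics/{name}.png',im[:,:,::-1]); np.savez(f'pics/{name}.npz',d=d,im=im,**{k:np.array(m[k]) for k in('mtx','R','t')})
def load(name): return np.load(f'pics/{name}.npz')
def px(z,u,v,r=1):
    d=z['d'][v-r:v+r+1,u-r:u+r+1]; d=np.median(d[d>0]); 
    return z['R'].T@(np.linalg.inv(z['mtx'])@[u,v,1]*d-z['t'])
def cloud(z):
    d=z['d']; v,u=np.mgrid[:d.shape[0],:d.shape[1]]
    p=np.stack([u,v,np.ones_like(u)],-1)@np.linalg.inv(z['mtx']).T*d[...,None]
    return (p-z['t'])@z['R']
def planex(z,u,v,h):
    r=z['R'].T@np.linalg.inv(z['mtx'])@[u,v,1]; c=-z['R'].T@z['t']; return c+r*(h-c[2])/r[2]
E
python3 - <<'E'
from h import *
for n in('scene','side','wrist'): shot(n,n+'0')
print(monitor.read_state())
for n in('scene','side','wrist'):
    z=load(n+'0'); print(n,-z['R'].T@z['t'])
a=load('scene0')['im'];b=load('side0')['im']
E
```

```text
{'clock': 0.15, 'qpos': array([ 1.12822592,  0.62909355,  0.03845446,  1.51811901, -0.02702278,
        0.99626498, -0.02001818]), 'qd': array([-0.00045072, -0.00119558, -0.000271  , -0.00175184, -0.00012343,
        0.00042167,  0.00075182]), 'tau': array([ 1.19006349e-03, -5.63806450e+01,  1.22774709e+00, -1.93651271e+01,
        1.11883451e-02,  7.48734543e-03,  3.22266101e-05]), 'eef_pos': array([ 239.01694243, -603.97714118,  230.63259475]), 'tool_rot': array([-3.14022527e+00, -1.24988840e-05,  3.76735359e-01]), 'force': array([ 0.05790494,  0.37263998, -0.58852593]), 'torque': array([-0.04035183,  0.01388256,  0.02521436]), 'gripper_force': 0.0, 'width': 85.2181647836945}
scene [1115.1359123   672.78366756  743.10852376]
side [303.48436794 702.08768195 947.16924594]
wrist [ 314.79948302 -574.02462019  373.25573268]
```

View pics/scene0.png

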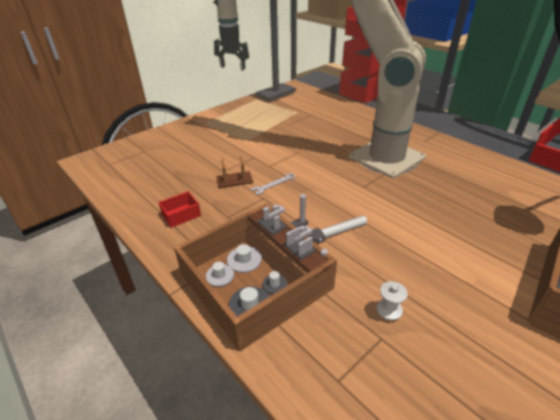

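View pics/side0.png

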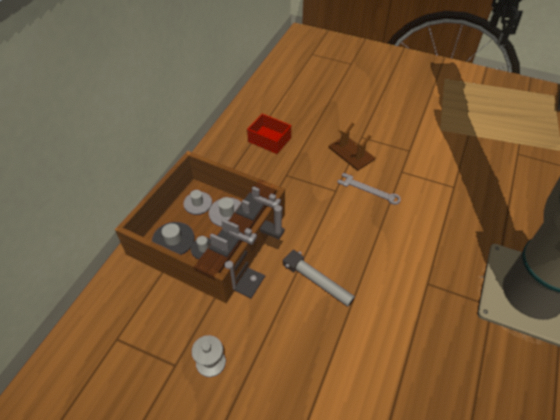

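Scene: crib around (255,265), post (340,230), cradle (235,178). In the side view: post (292,260)-(350,298), cradle (352,150), wrench (370,188), bin (270,133), hub (208,355), gate facing the robot.

Run:
```python
from h import *
z=load('side0');s=load('scene0')
c=z['im'][110:320,110:390]; cv2.imwrite('pics/c1.png',cv2.resize(c,None,fx=2.85,fy=2.85,interpolation=cv2.INTER_CUBIC)[:,:,::-1])
# topdown map from both clouds, colour + 
P=np.concatenate([cloud(z).reshape(-1,3),cloud(s).reshape(-1,3)]);C=np.concatenate([z['im'].reshape(-1,3),s['im'].reshape(-1,3)])
k=(P[:,2]>-20)&(P[:,2]<200);P=P[k];C=C[k]
print([ (n,px(z,u,v).round()) for n,u,v in [('bench',330,330),('head',293,261),('tubeend',347,296),('bin',270,133),('hubtop',208,343),('wr1',345,180),('wr2',397,199),('pulltop',278,208)]])
# ortho view x 350..950,y -400..400 , height map 
o=np.argsort(P[:,2]);P=P[o];C=C[o]
H=np.zeros((600,800,3),np.uint8)
r=(P[:,0]-300).astype(int);q=(400-P[:,1]).astype(int)
k=(r>=0)&(r<599)&(q>=0)&(q<799)
for a in(0,1):
  for b in(0,1): H[599-r[k]-a,np.minimum(q[k]+b,799)]=np.where(P[k,2:]>15,np.clip(np.stack([P[k,2]*1.5,255-P[k,2]*1.5,C[k].mean(1)],-1),0,255),C[k]//2)
cv2.imwrite('pics/top.png',H[:,:,::-1])
```

```text
[('bench', array([381., 257.,   1.])), ('head', array([512., 145.,  27.])), ('tubeend', array([371., 181.,  28.])), ('bin', array([ 747., -248.,    7.])), ('hubtop', array([573., 416.,  95.])), ('wr1', array([ 487., -158.,    8.])), ('wr2', array([ 343., -150.,    6.])), ('pulltop', array([559., 123., 171.]))]
```

View pics/c1.png

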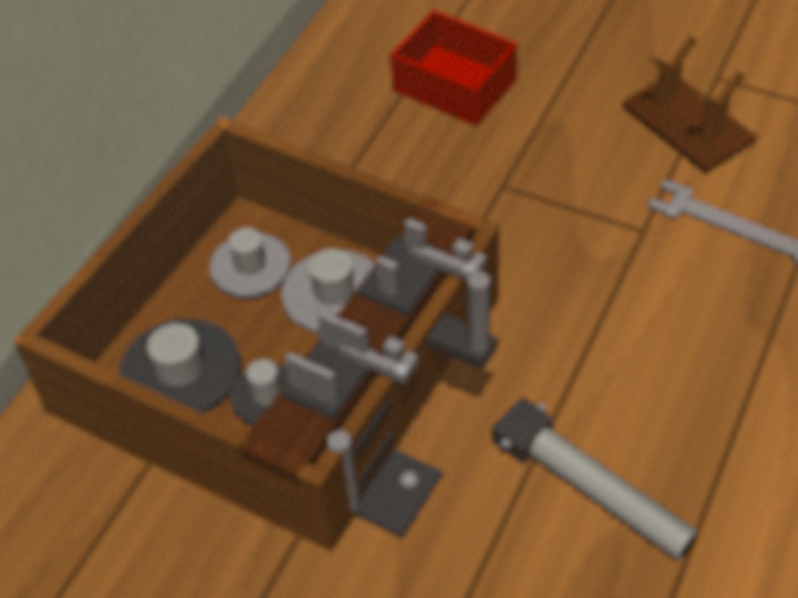

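View pics/top.png

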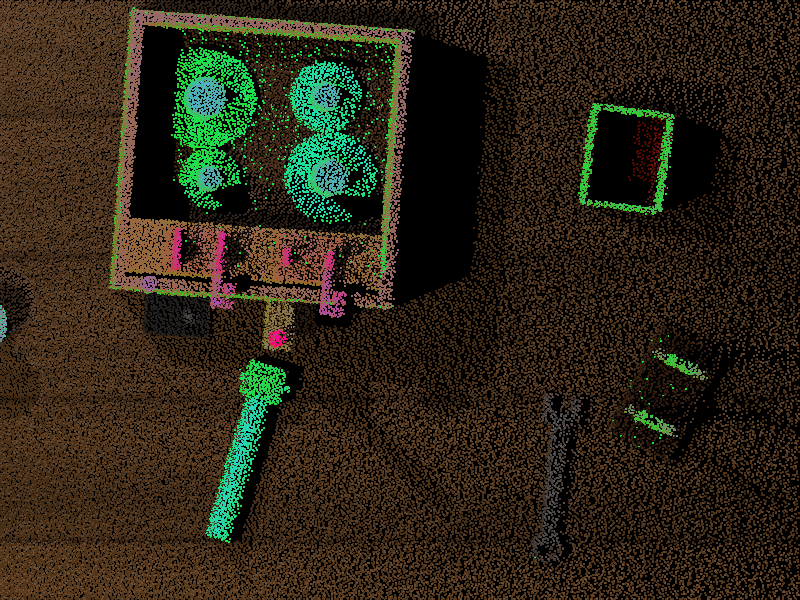

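The crop shows wide catch on the left (nearer the hinge), narrow on the right. Top map (x=899−row, y=400−col): post head (265,382), tail (218,538), cradle rests (685,365),(650,421), pull (277,338). Now a fit.

```bash
cat >> h.py <<'E'
def go(p,yaw=None):
    "shift in tool cm and turn deg from measured pose to TCP target p with world yaw (tool down)"
    from scipy.spatial.transform import Rotation as Ro
    s=monitor.read_state(); R=Ro.from_euler('xyz',s['tool_rot']).as_matrix(); y=s['tool_rot'][2]
    t=0 if yaw is None else -np.degrees(yaw-y)
    print('clock',round(s['clock'],2),'at',s['eef_pos'].round(1),'yaw',y.round(3),'w',s['width'].round(1),'-> shift cm',(R.T@(np.array(p)-s['eef_pos'])/10).round(2),'turn',np.round((t+180)%360-180,1))
E
python3 - <<'E'
from h import *
P=[]
for n in('side0','scene0'):
    Q=cloud(load(n)).reshape(-1,3)
    f=lambda x0,x1,y0,y1,z0,z1:Q[(Q[:,0]>x0)&(Q[:,0]<x1)&(Q[:,1]>y0)&(Q[:,1]<y1)&(Q[:,2]>z0)&(Q[:,2]<z1)]
    def line(a):
        c=a.mean(0)[:2]; d=np.linalg.svd(a[:,:2]-c,full_matrices=False)[2][0]; d*=np.sign(d[0]) ; t=(a[:,:2]-c)@d
        return c,d,t
    T=f(350,480,120,210,20,40); c,d,t=line(T); tail=c+d*np.percentile(t,1); Hd=f(495,560,100,160,15,40); th=(Hd[:,:2]-c)@d
    print(n,'post c',c.round(1),'yaw',np.arctan2(d[1],d[0]).round(3),'tail',tail.round(1),'headend',(c+d*np.percentile(th,98)).round(1),'mid',(tail+90*d).round(1),'ztop',np.percentile(T[:,2],95).round(1))
    A=f(505,560,-320,-255,35,85);B=f(450,506,-285,-215,35,85)
    for a in(A,B): print(' rest',len(a),np.median(a[:,:2],0).round(1),a[:,:2].min(0).round(),a[:,:2].max(0).round(),a[:,2].max().round(1), line(a)[1].round(3))
    pl=f(520,600,90,160,140,175);print(' pull',len(pl),pl.mean(0).round(1))
    hp=f(590,640,235,265,104,170);print(' hinge',len(hp),hp.mean(0).round(1) if len(hp) else 0)
    for nm,b in dict(wL=(625,675,215,235),wR=(625,675,172,192),nL=(625,675,105,122),nR=(625,675,62,80)).items():
        q=f(*b,128,150); print(' tab',nm,len(q),q.mean(0).round(1),q.min(0).round(),q.max(0).round())
    ed=f(590,625,-10,300,96,104); 
    back=f(860,900,0,280,92,104); 
    print(' back',np.polyfit(back[:,1],back[:,0],1),'range y',back[:,1].min(),back[:,1].max())
E
```

```text
side0 post c [419.  167.8] yaw -0.296 tail [362.  185.2] headend [532.7 133.1] mid [448.  158.9] ztop 29.9
 rest 116 [ 532.7 -281.3] [ 520. -307.] [ 549. -255.] 81.1 [0.433 0.901]
 rest 120 [ 476.  -251.2] [ 464. -275.] [ 495. -224.] 81.8 [0.433 0.901]
 pull 99 [559.2 126.1 161.3]
 hinge 44 [617.2 250.  105.7]
 tab wL 115 [648.6 225.1 138.2] [630. 220. 128.] [669. 229. 146.]
 tab wR 109 [645.6 181.2 138.2] [626. 176. 128.] [667. 185. 146.]
 tab nL 43 [641.4 115.3 138.3] [634. 109. 129.] [649. 120. 146.]
 tab nR 41 [638.1  71.6 138.5] [630.  67. 128.] [647.  75. 146.]
 back [5.64327151e-02 8.63720795e+02] range y 1.3994626918639472 271.11420593394746
scene0 post c [422.7 166.8] yaw -0.293 tail [364.3 184.4] headend [534.6 133.1] mid [450.5 158.4] ztop 28.7
 rest 45 [ 537.8 -275.3] [ 520. -304.] [ 551. -259.] 79.9 [0.477 0.879]
 rest 50 [ 482.2 -248.1] [ 464. -277.] [ 494. -225.] 80.7 [0.457 0.889]
 pull 73 [563.9 124.1 158.2]
 hinge 18 [616.5 251.5 104.9]
 tab wL 90 [651.6 224.  137.6] [631. 219. 128.] [671. 227. 145.]
 tab wR 87 [648.5 180.1 137.4] [629. 174. 128.] [668. 184. 144.]
 tab nL 36 [643.6 113.9 136.8] [635. 109. 129.] [651. 116. 143.]
 tab nR 35 [639.5  70.5 136.7] [631.  67. 128.] [648.  73. 144.]
 back [5.01735497e-02 8.66744746e+02] range y 0.35210926827507544 270.7053431851101
```

Run:
```python
from h import *
go([430,-235,230],-0.296)
```

```text
Traceback (most recent call last):
  File "h.py", line 21, in go
    print('clock',round(s['clock'],2),'at',s['eef_pos'].round(1),'yaw',y.round(3),'w',s['width'].round(1),'-> shift cm',(R.T@(np.array(p)-s['eef_pos'])/10).round(2),'turn',np.round((t+180)%360-180,1))
                                                                                      ^^^^^^^^^^^^^^^^
AttributeError: 'float' object has no attribute 'round'
```

```bash
sed -i "s/s\['width'\].round(1)/round(s['width'],1)/" h.py
python3 - <<'E'
from h import *
go([430,-235,230],-0.296)
E
```

```text
clock 0.15 at [ 239.  -604.   230.6] yaw 0.377 w 85.2 -> shift cm [ 31.33 -27.28   0.1 ] turn 38.5
```

Call:
{"fn": "arm_command", "kwargs": {
  "series": [100,3.1,-2.7,0,0,100,6.2,-5.4,0,0,100,9.3,-8.1,0,0,100,12.4,-10.8,0,0,100,15.5,-13.5,0,0]
}}

```text
clock: 0.57
eef_pos: [334.0, -419.9, 231.1]
tool_rot: [-3.141, -0.0, 0.376]
force: [2.0, -0.3, -0.8]
width: 85.8
gripper_force: 0.0
```

Call:
{"fn": "arm_command", "kwargs": {
  "series": [100,3.1,-2.7,0,7,100,6.2,-5.4,0,14,100,9.3,-8.1,0,21,100,12.4,-10.8,0,28,100,15.6,-13.6,0,35]
}}

```text
clock: 0.98
eef_pos: [427.3, -239.7, 231.3]
tool_rot: [-3.141, 0.0, -0.233]
force: [0.6, 0.4, -0.1]
width: 85.2
gripper_force: 0.0
```

Run:
```python
from h import *
shot('wrist','w1')
z=load('w1'); P=cloud(z); k=(P[...,2]>35)&(P[...,2]<95)&(P[...,0]>440)&(P[...,0]<570)&(P[...,1]>-330)&(P[...,1]<-200)
from scipy import ndimage as N
L,n=N.label(k)
for i in range(1,n+1):
    q=P[L==i]
    if len(q)>30:
        c,s_,a=cv2.minAreaRect(q[:,:2].astype(np.float32)); print(len(q),np.round(c,1),np.round(s_,1),round(a,1),q[:,2].max())
go([449.5,158.5,120],-0.295)
```

```text
645 [ 543. -270.] [56.6  8.3] 62.8 79.98748007999906
498 [ 486.1 -240.8] [56.3  8.2] 63.0 79.44720964911365
clock 1.03 at [ 432.6 -229.4  230.9] yaw -0.228 w 85.6 -> shift cm [ -7.13 -38.09  11.35] turn 3.8
```

View pics/w1.png

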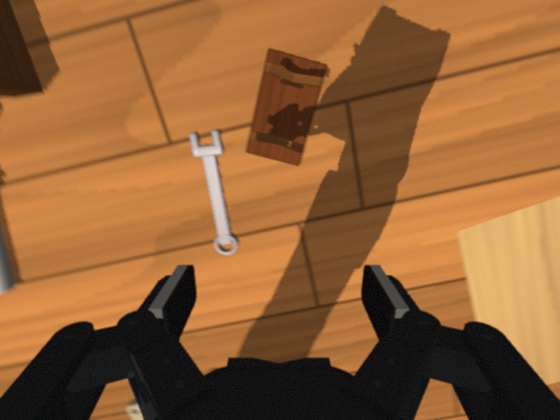

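Wrist view: cradle at (288,105), wrench at (213,190), clear between. Moving to above the post.

Call:
{"fn": "arm_command", "kwargs": {
  "series": [100,-0.7,-3.8,1,2,100,-1.4,-7.6,2,3.8,100,-2.1,-11.4,3,3.8,100,-2.8,-15.2,4,3.8,100,-3.5,-19,5,3.8]
}}

```text
clock: 1.45
eef_pos: [435.3, -47.2, 181.0]
tool_rot: [-3.141, -0.0, -0.293]
force: [0.2, -0.5, 0.4]
width: 84.8
gripper_force: 0.0
```

Run:
```python
from h import *
go([449.5,158.5,100],-0.295)
```

```text
clock 1.45 at [435.3 -47.2 181. ] yaw -0.293 w 84.8 -> shift cm [ -4.58 -20.1    8.1 ] turn 0.1
```

Call:
{"fn": "arm_command", "kwargs": {
  "series": [100,-0.9,-3.8,1.2,0,100,-1.8,-7.6,2.4,0,100,-2.7,-11.4,3.6,0,100,-3.6,-15.2,4.8,0,100,-4.4,-19.2,6,0]
}}

```text
clock: 1.87
eef_pos: [448.4, 148.5, 120.9]
tool_rot: [3.141, 0.0, -0.293]
force: [0.1, 0.6, 0.2]
width: 85.6
gripper_force: 0.0
```

Call:
{"fn": "arm_command", "kwargs": {
  "series": [100,0,0,0.5,0,100,0,0,1,0,100,0,0,1.5,0,100,0,0,1.5,0,100,0,0,1.5,0]
}}

```text
clock: 2.28
eef_pos: [448.9, 145.1, 106.6]
tool_rot: [3.141, 0.0, -0.296]
force: [-0.5, -0.1, -0.2]
width: 85.5
gripper_force: 0.0
```

Run:
```python
from h import *
go([449.5,158.5,2],-0.295)
shot('wrist','w2'); z=load('w2'); P=cloud(z)
print(viewer.camera_model('wrist')['t']-z['t'])
k=(P[...,2]>17)&(P[...,2]<35)&(P[...,0]>345)&(P[...,0]<560)&(P[...,1]>110)&(P[...,1]<210); q=P[k]
c,s_,a=cv2.minAreaRect(q[:,:2].astype(np.float32)); print(np.round(c,1),np.round(s_,1),round(a,1),len(q))
t=q[q[:,0]<495]
if len(t): c,s_,a=cv2.minAreaRect(t[:,:2].astype(np.float32)); print('tube',np.round(c,1),np.round(s_,1),round(a,1))
```

```text
clock 2.28 at [448.9 145.1 106.6] yaw -0.296 w 85.5 -> shift cm [-0.33 -1.31 10.46] turn -0.1
[0. 0. 0.]
[449.7 156.2] [ 49.5 179.9] 73.4 7253
tube [430.9 162.1] [ 25.1 140.5] 73.2
```

View pics/w2.png

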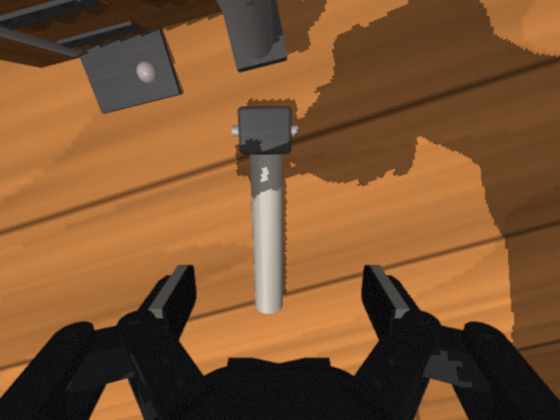

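Post head at (265,130), tail (268,310): its centre is (449.7,156.5), so a shift of about −0.3, −1.1 cm, then down and close.

Call:
{"fn": "arm_command", "kwargs": {
  "series": [100,-0.2,-1.1,3,0,100,-0.2,-1.1,6,0,100,-0.2,-1.1,8.5,0,100,-0.2,-1.1,10,0,100,-0.2,-1.1,10.5,0]
}}

```text
clock: 2.75
eef_pos: [449.7, 156.8, 1.9]
tool_rot: [3.141, 0.002, -0.295]
force: [-0.5, -0.1, -1.1]
width: 85.6
gripper_force: 0.0
```

Call:
{"fn": "arm_command", "kwargs": {
  "series": [15,0,0,0,0,15,0,0,0,0,15,0,0,0,0,15,0,0,0,0,15,0,0,0,0]
}}

```text
clock: 3.17
eef_pos: [450.2, 158.0, 3.8]
tool_rot: [-3.141, 0.0, -0.294]
force: [-2.3, 0.3, 31.3]
width: 25.6
gripper_force: 37.5
```

Call:
{"fn": "arm_command", "kwargs": {
  "series": [15,0,0,0,0,15,0,0,0,0,15,0,0,0,0,15,0,0,0,0,15,0,0,0,0]
}}

```text
clock: 3.58
eef_pos: [450.3, 158.0, 4.0]
tool_rot: [-3.14, 0.0, -0.294]
force: [-0.1, -1.3, 7.7]
width: 24.9
gripper_force: 58.5
```

Call:
{"fn": "arm_command", "kwargs": {
  "series": [15,0,0,-2,0,15,0,0,-5,0,15,0,0,-8.5,0,15,0,0,-12,0,15,0,0,-15,0]
}}

```text
clock: 4.0
eef_pos: [449.7, 157.7, 155.1]
tool_rot: [3.141, 0.001, -0.294]
force: [0.6, 0.2, -2.9]
width: 24.9
gripper_force: 60.0
```

Run:
```python
from h import *
go([430,-235,180],-0.295)
```

```text
clock 4.0 at [449.7 157.7 155.1] yaw -0.294 w 24.9 -> shift cm [ 9.49 38.15 -2.49] turn 0.1
```

Call:
{"fn": "arm_command", "kwargs": {
  "series": [15,1.6,3.4,-0.5,0,15,3.2,7,-1,0,15,4.8,10.6,-1.5,0,15,6.4,14.2,-2,0,15,7.2,17.8,-2.5,0]
}}

```text
clock: 4.42
eef_pos: [468.4, -35.5, 178.6]
tool_rot: [3.141, -0.002, -0.293]
force: [0.3, 0.4, -2.8]
width: 24.8
gripper_force: 60.2
```

Call:
{"fn": "arm_command", "kwargs": {
  "series": [15,0.5,3.5,0,5,15,1,7,0,10,15,1,10.5,0,10,15,1,13.5,0,10,15,1,15.5,0,10]
}}

```text
clock: 4.83
eef_pos: [430.2, -187.8, 178.2]
tool_rot: [3.14, 0.001, -0.472]
force: [0.4, -0.3, -2.0]
width: 24.7
gripper_force: 60.1
```

Call:
{"fn": "arm_command", "kwargs": {
  "series": [15,0,0,0,0,15,0,0,0,0,15,0,0,0,0,15,0,0,0,0,15,0,0,0,0]
}}

```text
clock: 5.25
eef_pos: [432.4, -183.0, 177.7]
tool_rot: [-3.141, 0.002, -0.466]
force: [-0.6, 0.2, -1.6]
width: 25.1
gripper_force: 60.1
```

Run:
```python
from h import *
from scipy import ndimage as N
for n in ('wrist','side'):
    shot(n,n+'3'); z=load(n+'3'); P=cloud(z); k=(P[...,2]>35)&(P[...,2]<90)&(P[...,0]>440)&(P[...,0]<570)&(P[...,1]>-330)&(P[...,1]<-200)
    L,m=N.label(k)
    for i in range(1,m+1):
        q=P[L==i]
        if len(q)>30:
            c,s_,a=cv2.minAreaRect(q[:,:2].astype(np.float32)); print(n,len(q),np.round(c,1),np.round(s_,1),round(a,1),q[:,2].max().round(1))
go([510,-266,150],-0.475)
```

```text
wrist 1221 [ 537. -282.] [56.8  8.7] 62.6 80.2
wrist 358 [ 473.3 -266. ] [25.9  8. ] 62.0 79.8
side 116 [ 535.  -279.8] [53.3 11. ] 64.2 82.6
side 115 [ 478.2 -250.4] [55.1 12.6] 60.1 82.2
clock 5.35 at [ 432.4 -183.3  177.7] yaw -0.466 w 24.7 -> shift cm [10.65  3.9   2.76] turn 0.5
```

View pics/wrist3.png

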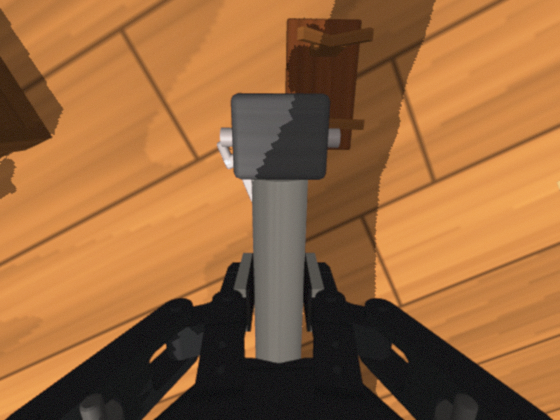

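Head (280,135) is centred on the tool, with the cradle ahead at (328,80). Seat ≈ (508,−266.5), yaw −0.48.

Call:
{"fn": "arm_command", "kwargs": {
  "series": [15,3,1.2,0,0.8,15,6,2.4,0,0.8,15,9,3.6,1.5,0.8,15,10.5,4,3,0.8,15,10.5,4,4,0.8]
}}

```text
clock: 5.77
eef_pos: [510.5, -270.1, 136.6]
tool_rot: [3.139, -0.003, -0.482]
force: [-0.2, -0.3, -2.4]
width: 24.9
gripper_force: 60.1
```

Call:
{"fn": "arm_command", "kwargs": {
  "series": [15,0,0,2,0,15,0,0,4,0,15,0,0,5,0,15,0,0,5,0,15,0,0,5,0]
}}

```text
clock: 6.18
eef_pos: [507.4, -266.8, 87.6]
tool_rot: [3.141, 0.002, -0.481]
force: [0.6, -1.2, -2.1]
width: 25.1
gripper_force: 60.1
```

Run:
```python
from h import *
go([508,-266.5,65],-0.48)
```

```text
clock 6.18 at [ 507.4 -266.8   87.6] yaw -0.481 w 25.1 -> shift cm [ 0.04 -0.05  2.26] turn -0.1
```

Call:
{"fn": "arm_command", "kwargs": {
  "series": [15,0,0,0.8,0,15,0,0,1.5,0,15,0,0,2,0,15,0,0,2.3,0,15,0,0,2.3,0]
}}

```text
clock: 6.6
eef_pos: [507.6, -267.2, 64.7]
tool_rot: [-3.141, 0.002, -0.481]
force: [-0.3, 0.8, -1.1]
width: 25.1
gripper_force: 60.3
```

Call:
{"fn": "arm_command", "kwargs": {
  "series": [15,0,0,0,0,35,0,0,0,0,70,0,0,0,0,100,0,0,0,0,100,0,0,0,0]
}}

```text
clock: 7.02
eef_pos: [507.9, -267.6, 64.9]
tool_rot: [3.141, 0.0, -0.482]
force: [-0.1, -1.0, -0.9]
width: 65.2
gripper_force: 0.0
```

Call:
{"fn": "arm_command", "kwargs": {
  "series": [100,0,0,0,0,100,0,0,-1,0,100,0,0,-4,0,100,0,0,-8,0,100,0,0,-12,0]
}}

```text
clock: 7.43
eef_pos: [506.9, -267.2, 186.1]
tool_rot: [3.141, 0.003, -0.483]
force: [2.0, 0.5, 0.6]
width: 85.6
gripper_force: 0.0
```

Run:
```python
from h import *
shot('side','side4');z=load('side4');P=cloud(z)
k=(P[...,2]>83)&(P[...,2]<100)&(P[...,0]>400)&(P[...,0]<600)&(P[...,1]>-350)&(P[...,1]<-180);q=P[k]
c,s_,a=cv2.minAreaRect(q[:,:2].astype(np.float32)); print(np.round(c,1),np.round(s_,1),round(a,1),len(q),np.percentile(q[:,2],95))
cv2.imwrite('pics/c4.png',cv2.resize(z['im'][60:260,230:430],None,fx=2.5,fy=2.5,interpolation=cv2.INTER_CUBIC)[:,:,::-1])
# wide: seat mid (648,201) +7.5 along crib y
go([648.5,208.5,230],-0.066)
```

```text
[ 504.3 -269.3] [ 49.2 181.9] 67.6 450 90.9431677955277
clock 7.48 at [ 511.  -270.4  194.3] yaw -0.483 w 85.1 -> shift cm [-10.03 -48.8   -3.69] turn -23.9
```

View pics/c4.png

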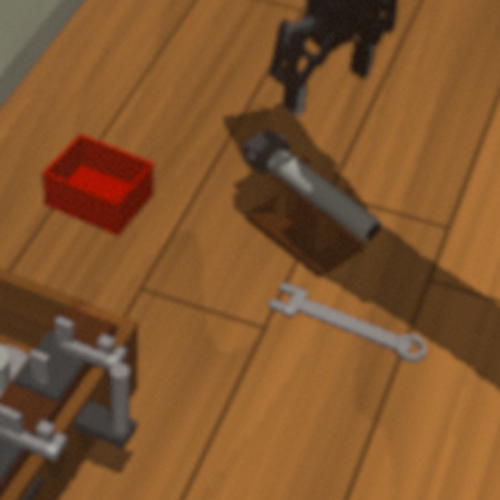

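Post lies in the cradle (310,185 in the crop), released. Go to the wide catch.

Call:
{"fn": "arm_command", "kwargs": {
  "series": [100,-0.8,-3.9,-1,0,100,-1.6,-7.9,-2,0,100,-2.4,-11.9,-3,0,100,-3.2,-15.9,-3.5,0,100,-4,-19.9,-3.5,0]
}}

```text
clock: 7.9
eef_pos: [565.7, -70.9, 221.9]
tool_rot: [-3.14, -0.002, -0.483]
force: [0.4, -0.6, -0.1]
width: 84.9
gripper_force: 0.0
```

Call:
{"fn": "arm_command", "kwargs": {
  "series": [100,-0.8,-4,0,-5,100,-1.6,-8,0,-10,100,-2.4,-12,0,-15,100,-3.2,-16,0,-20,100,-4,-20,0,-24]
}}

```text
clock: 8.32
eef_pos: [622.1, 125.2, 220.7]
tool_rot: [-3.141, 0.0, -0.059]
force: [-0.2, -1.1, 0.2]
width: 85.5
gripper_force: 0.0
```

Run:
```python
from h import *
go([600,190,220],-0.066)
```

```text
clock 8.32 at [622.1 125.2 220.7] yaw -0.059 w 85.5 -> shift cm [-2.59 -6.33  0.07] turn 0.4
```

Call:
{"fn": "arm_command", "kwargs": {
  "series": [100,-2,-2,0,0,100,-2.5,-2,0,0,100,-2.5,-2,0,0,100,-2.5,-2,0,0,100,-2.5,-2,0,0]
}}

```text
clock: 8.73
eef_pos: [598.9, 142.7, 220.4]
tool_rot: [3.141, -0.0, -0.066]
force: [0.4, -0.3, 0.2]
width: 85.8
gripper_force: 0.0
```

Run:
```python
from h import *
from scipy import ndimage as N
shot('wrist','w5');z=load('w5');P=cloud(z)
k=(P[...,2]>128)&(P[...,2]<150)&(P[...,0]>615)&(P[...,0]<690)&(P[...,1]>40)&(P[...,1]<250)
L,m=N.label(k)
for i in range(1,m+1):
    q=P[L==i]
    if len(q)>30:
        t=q[q[:,2]>138]; c,s_,a=cv2.minAreaRect(t[:,:2].astype(np.float32)); print(len(q),np.round(c,1),np.round(s_,1),round(a,1),q[:,2].max().round(1))
k=(P[...,2]>155)&(P[...,2]<180)&(P[...,0]>530)&(P[...,0]<590)
print('pull',P[k].mean(0),k.sum())
go([648.5,208.5,170],-0.066)
```

```text
701 [652.5 222.6] [ 6.9 39. ] 86.3 143.7
545 [649.3 178.7] [ 6.3 39.7] 85.8 143.9
210 [644.6 113.2] [ 6.  15.3] 88.0 143.5
269 [641.1  69.3] [ 6.4 15.9] 85.5 144.3
pull [565.21148714 122.33799234 166.81077899] 461
clock 8.78 at [599.  142.7 220.3] yaw -0.066 w 85.3 -> shift cm [ 4.51 -6.9   5.03] turn -0.0
```

View pics/w5.png

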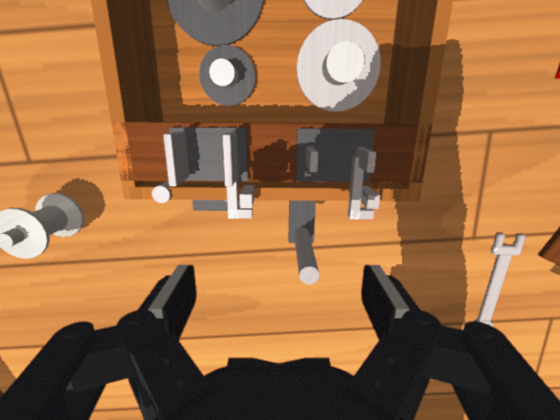

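Wide tabs at (170,160),(231,160), narrow at (311,160),(366,160), pull top (308,275). Wide centre (651,200.6), narrow (643,91.3). Aim 8 mm to +y of centre.

Call:
{"fn": "arm_command", "kwargs": {
  "series": [100,2.4,-3.2,0,0,100,4.8,-6.9,0,0,100,4.8,-6.9,2,0,100,4.8,-6.9,5,0,100,4.8,-6.9,7,0]
}}

```text
clock: 9.2
eef_pos: [650.7, 209.7, 147.7]
tool_rot: [3.141, 0.002, -0.064]
force: [-0.9, -0.3, -0.7]
width: 85.2
gripper_force: 0.0
```

Call:
{"fn": "arm_command", "kwargs": {
  "series": [100,0,0,1.5,0,100,0,0,3,0,100,0,0,3,0,100,0,0,3,0,100,0,0,3,0]
}}

```text
clock: 9.62
eef_pos: [651.5, 209.8, 120.8]
tool_rot: [-3.141, -0.001, -0.064]
force: [-0.0, -0.4, 0.8]
width: 85.2
gripper_force: 0.0
```

Call:
{"fn": "arm_command", "kwargs": {
  "series": [60,0,0,0,0,30,0,0,0,0,30,0,0,0,0,30,0,0,0,0,30,0,0,0,0]
}}

```text
clock: 10.03
eef_pos: [651.1, 208.9, 121.0]
tool_rot: [3.14, -0.0, -0.064]
force: [-0.7, -3.3, 5.0]
width: 31.6
gripper_force: 62.4
```

Call:
{"fn": "arm_command", "kwargs": {
  "series": [30,0,0,0,0,30,0,0,0,0,30,0,0,0,0,30,0,0,0,0,30,0,0,0,0]
}}

```text
clock: 10.45
eef_pos: [651.1, 208.9, 121.0]
tool_rot: [3.14, -0.0, -0.064]
force: [-0.6, -3.7, 7.8]
width: 31.9
gripper_force: 62.4
```

Call:
{"fn": "arm_command", "kwargs": {
  "series": [100,0,0,0,0,100,0,0,0,0,100,0,0,0,0,100,0,0,0,0,100,0,0,-3,0]
}}

```text
clock: 10.87
eef_pos: [646.0, 211.0, 144.0]
tool_rot: [3.139, 0.012, -0.062]
force: [-1.0, 0.2, 0.3]
width: 85.4
gripper_force: 0.0
```

Call:
{"fn": "arm_command", "kwargs": {
  "series": [100,0,0,-3.5,0,100,0,3.7,-3.5,0,100,0,7.4,-3.5,0,100,-0.1,11.1,-3.5,0,100,-0.1,11.1,-3.5,0]
}}

```text
clock: 11.28
eef_pos: [642.1, 88.9, 185.7]
tool_rot: [3.135, 0.0, -0.074]
force: [-0.2, -2.5, 0.3]
width: 84.9
gripper_force: 0.0
```

Run:
```python
from h import *
shot('side','s6');P=cloud(load('s6'))
for b in((625,675,215,235),(625,675,172,212)):
    q=P[(P[...,0]>b[0])&(P[...,0]<b[1])&(P[...,1]>b[2])&(P[...,1]<b[3])&(P[...,2]>128)&(P[...,2]<150)];print(len(q),q.mean(0).round(1))
go([643.5,99.3,120],-0.066)
```

```text
112 [648.8 225.1 138.4]
114 [647.1 197.1 138.2]
clock 11.33 at [642.5  93.8 185.4] yaw -0.071 w 85.3 -> shift cm [ 0.07 -0.58  6.54] turn -0.3
```

Wide slider moved 16 mm. Settle over the narrow one.

Call:
{"fn": "arm_command", "kwargs": {
  "series": [100,0,0,0,0,100,0,0,0,0,100,0,0,0,0,100,0,0,1,0,100,0,0,1,0]
}}

```text
clock: 11.75
eef_pos: [641.2, 101.3, 172.6]
tool_rot: [-3.141, 0.004, -0.061]
force: [-1.5, -0.8, -0.3]
width: 85.4
gripper_force: 0.0
```

Call:
{"fn": "arm_command", "kwargs": {
  "series": [100,0.1,0.1,2,0,100,0.1,0.1,4,0,100,0.1,0.1,5.3,0,100,0.1,0.1,5.3,0,100,0.1,0.1,5.3,0]
}}

```text
clock: 12.17
eef_pos: [642.7, 99.1, 120.8]
tool_rot: [3.141, 0.003, -0.063]
force: [0.1, -0.1, -0.7]
width: 85.5
gripper_force: 0.0
```

Call:
{"fn": "arm_command", "kwargs": {
  "series": [100,0,0,0,0,60,0,0,0,0,30,0,0,0,0,30,0,0,0,0,30,0,0,0,0]
}}

```text
clock: 12.58
eef_pos: [644.0, 97.2, 122.7]
tool_rot: [3.14, -0.001, -0.064]
force: [0.4, -3.8, 2.1]
width: 38.7
gripper_force: 1.7
```

Call:
{"fn": "arm_command", "kwargs": {
  "series": [30,0,0,0,0,30,0,0,0,0,30,0,0,0,0,30,0,0,0,0,30,0,0,0,0]
}}

```text
clock: 13.0
eef_pos: [644.2, 99.1, 123.4]
tool_rot: [-3.141, -0.001, -0.063]
force: [-0.9, -0.3, 9.0]
width: 31.7
gripper_force: 62.0
```

Call:
{"fn": "arm_command", "kwargs": {
  "series": [100,0,0,0,0,100,0,0,0,0,100,0,0,0,0,100,0,0,-1,0,100,0,0,-4,0]
}}

```text
clock: 13.42
eef_pos: [640.0, 99.2, 158.1]
tool_rot: [3.14, 0.01, -0.063]
force: [0.2, 0.9, 0.8]
width: 85.6
gripper_force: 0.0
```

Call:
{"fn": "arm_command", "kwargs": {
  "series": [100,0,0,-4,0,100,-2,-0.4,-4,0,100,-5,-1,-4,0,100,-8.2,-1.7,-4,0,100,-8.2,-1.7,-4,0]
}}

```text
clock: 13.83
eef_pos: [555.4, 123.6, 201.6]
tool_rot: [-3.139, 0.01, -0.06]
force: [-1.3, 0.8, -0.1]
width: 85.5
gripper_force: 0.0
```

Call:
{"fn": "arm_command", "kwargs": {
  "series": [100,0,0,0,0,100,0,0,0,0,100,0,0,0,0,100,0,0,0,0,100,0,0,0,0]
}}

```text
clock: 14.25
eef_pos: [563.4, 120.5, 201.7]
tool_rot: [3.141, 0.001, -0.064]
force: [-0.7, -0.3, -0.0]
width: 85.2
gripper_force: 0.0
```

Run:
```python
from h import *
shot('side','s7');P=cloud(load('s7'))
for b in((625,675,215,235),(625,675,172,212),(625,660,105,122),(625,660,62,103)):
    q=P[(P[...,0]>b[0])&(P[...,0]<b[1])&(P[...,1]>b[2])&(P[...,1]<b[3])&(P[...,2]>128)&(P[...,2]<150)];print(len(q),q.mean(0).round(1))
go([562.5,122,131],-0.066); print(monitor.read_state()['qpos'])
```

```text
115 [648.6 225.2 138.4]
112 [647.2 197.1 138.1]
43 [641.5 115.2 138.2]
33 [642.6  87.3 137.2]
clock 14.3 at [563.3 120.6 201.6] yaw -0.064 w 85.4 -> shift cm [-0.08 -0.14  7.06] turn 0.1
[-0.53720898  0.59271939  0.43639303  1.76965136 -0.31966765  0.85064094
 -1.58751011]
```

Both catches are squeezed. The final joint would run out of range for the swing from this yaw, so I turn the tool −90° first (fingers then sit fore and aft of the pull).

Call:
{"fn": "arm_command", "kwargs": {
  "series": [100,-0.1,-0.1,0,-7,100,-0.1,-0.1,0,-14,100,-0.1,-0.1,0,-21,100,-0.1,-0.1,0,-28,100,-0.1,-0.1,0,-35]
}}

```text
clock: 14.72
eef_pos: [562.0, 121.8, 201.6]
tool_rot: [-3.141, 0.001, 0.553]
force: [0.2, 0.4, 0.1]
width: 85.3
gripper_force: 0.0
```

Call:
{"fn": "arm_command", "kwargs": {
  "series": [100,0,0,0,-7,100,0,0,0,-14,100,0,0,0,-21,100,0,0,0,-28,100,0,0,0,-35]
}}

```text
clock: 15.13
eef_pos: [562.0, 121.7, 201.6]
tool_rot: [-3.14, 0.0, 1.164]
force: [0.3, -1.3, -0.5]
width: 85.6
gripper_force: 0.0
```

Call:
{"fn": "arm_command", "kwargs": {
  "series": [100,0,0,0,-7,100,0,0,0,-14,100,0,0,0,-20,100,0,0,0,-20,100,0,0,0,-20]
}}

```text
clock: 15.55
eef_pos: [561.9, 121.5, 201.6]
tool_rot: [-3.14, -0.0, 1.504]
force: [0.3, 0.0, 0.0]
width: 85.3
gripper_force: 0.0
```

Run:
```python
from h import *
shot('side','s8');q=cloud(load('s8'));k=q[(q[...,2]>125)&(q[...,2]<175)&(q[...,0]>535)&(q[...,0]<590)&(q[...,1]>100)&(q[...,1]<145)];print(len(k),k.mean(0).round(1))
go([562.5,122,136],1.505); print(monitor.read_state()['qpos'])
```

```text
131 [559.1 126.6 154.7]
clock 15.6 at [561.9 121.6 201.6] yaw 1.504 w 85.4 -> shift cm [0.04 0.07 6.56] turn -0.1
[-0.25298321  0.55477475 -0.01328869  1.76380814  0.00871271  0.82423266
 -0.33701647]
```

Call:
{"fn": "arm_command", "kwargs": {
  "series": [100,0,0,3,0,100,0,0,5,0,100,0,0,6.5,0,100,0,0,6.5,0,100,0,0,6.5,0]
}}

```text
clock: 16.02
eef_pos: [561.3, 121.9, 136.3]
tool_rot: [-3.139, 0.001, 1.506]
force: [0.2, 0.2, -0.0]
width: 85.5
gripper_force: 0.0
```

Call:
{"fn": "arm_command", "kwargs": {
  "series": [60,0,0,0,0,30,0,0,0,0,8,0,0,0,0,8,0,0,0,0,8,0,0,0,0]
}}

```text
clock: 16.43
eef_pos: [561.9, 122.1, 137.4]
tool_rot: [-3.141, -0.001, 1.507]
force: [-0.3, 0.5, -0.1]
width: 25.6
gripper_force: 0.0
```

Call:
{"fn": "arm_command", "kwargs": {
  "series": [8,0,0,0,0,8,0,0,0,0,8,0,0,0,0,8,0,0,0,0,8,0,0,0,0]
}}

```text
clock: 16.85
eef_pos: [561.8, 122.1, 137.3]
tool_rot: [-3.141, -0.0, 1.508]
force: [-1.0, -0.3, 6.5]
width: 14.5
gripper_force: 58.4
```

Run:
```python
from h import *
s=monitor.read_state();p=s['eef_pos'];y=s['tool_rot'][2];print(p,y,s['width'],s['force'])
v=p[:2]-[615.2,248.2];print(np.hypot(*v))
w=np.array([np.cos(y)*v[0]+np.sin(y)*v[1], np.sin(y)*v[0]-np.cos(y)*v[1]])
for d in(6,12,18,24,30):
    c,n=np.cos(np.radians(d)),np.sin(np.radians(d)); print(d,((np.array([[c,-n],[n,c]])@w-w)/10).round(2))
```

```text
[561.78998898 122.05138788 137.2979798 ] 1.5076834029126784 14.46770586561272 [-1.03938991 -0.29036728  6.49788929]
136.98942155524796
6 [ 0.54 -1.33]
12 [ 1.23 -2.59]
18 [ 2.03 -3.77]
24 [ 2.96 -4.87]
30 [ 4.   -5.86]
```

Call:
{"fn": "arm_command", "kwargs": {
  "series": [8,0.5,-1.3,0,6,8,1.2,-2.6,0,12,8,2.0,-3.8,0,18,8,3.0,-4.9,0,24,8,4.0,-5.9,0,30]
}}

```text
clock: 17.27
eef_pos: [506.5, 165.4, 137.4]
tool_rot: [3.14, -0.002, 0.979]
force: [2.8, -0.3, -0.9]
width: 14.5
gripper_force: 58.8
```

Call:
{"fn": "arm_command", "kwargs": {
  "series": [8,0.5,-1.3,0,6,8,1.2,-2.6,0,12,8,2.0,-3.8,0,18,8,3.0,-4.9,0,24,8,4.0,-5.9,0,30]
}}

```text
clock: 17.68
eef_pos: [479.6, 232.1, 137.3]
tool_rot: [3.141, -0.002, 0.455]
force: [4.3, -1.2, -1.3]
width: 14.1
gripper_force: 58.8
```

Call:
{"fn": "arm_command", "kwargs": {
  "series": [8,0.5,-1.3,0,6,8,1.2,-2.6,0,12,8,2.0,-3.8,0,18,8,3.0,-4.9,0,24,8,4.0,-5.9,0,30]
}}

```text
clock: 18.1
eef_pos: [489.6, 302.0, 137.4]
tool_rot: [3.141, -0.002, -0.068]
force: [4.4, -5.1, 0.4]
width: 14.1
gripper_force: 58.9
```

Call:
{"fn": "arm_command", "kwargs": {
  "series": [8,0.3,-0.6,0,3,8,0.5,-1.1,0,5,8,0.5,-1.1,0,5,8,0.5,-1.1,0,5,8,0.5,-1.1,0,5]
}}

```text
clock: 18.52
eef_pos: [494.6, 312.3, 137.3]
tool_rot: [3.141, -0.001, -0.15]
force: [-0.4, -1.1, 4.0]
width: 14.6
gripper_force: 59.3
```

Run:
```python
from h import *
s=monitor.read_state();p=s['eef_pos'];v=p[:2]-[615.2,248.2]
print(p,s['tool_rot'],s['width'],s['gripper_force'],s['force'],s['qpos'],np.abs(s['qd']).max())
print('gate',(np.arctan2(122.05-248.2,561.8-615.2)-np.arctan2(v[1],v[0]))%(2*np.pi),np.hypot(*v))
shot('side','s9');z=load('s9'); cv2.imwrite('pics/c9.png',cv2.resize(z['im'][60:410,110:440],None,fx=1.7,fy=1.7)[:,:,::-1])
```

```text
[494.55053513 312.29100776 137.33378616] [ 3.14125370e+00 -7.85358106e-04 -1.50280377e-01] 14.634566435241702 59.32698369026184 [-0.4154729  -1.10436763  4.01359748] [-0.92056746  0.70731303  0.50013307  1.80345989 -0.47266494  0.75168716
 -1.89058873] 0.003912843175010188
gate 1.6586696980096152 136.61607024033063
```

View pics/c9.png

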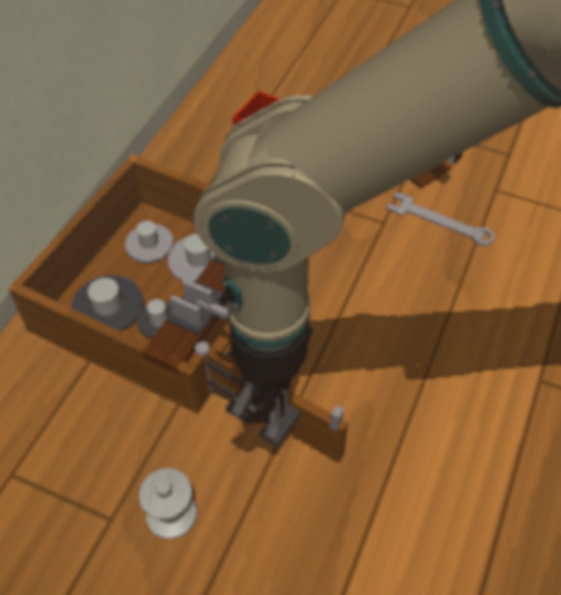

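The gate stands open at about 1.66 rad, from the hinge at (203,348) to its free end at (335,440) in the crop. The pull is gripped and the arm is at rest, so I hand in.

```bash
python3 -c "
from cell import workorder
print(workorder.finish_job())"
```

```text
the job is handed in; nothing more can be done
None
```

The job is handed in: the post lies in the cradle, both catches were squeezed (wide, then narrow), and the gate is held open at about 1.66 rad by its pull; no verdict came back.

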